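# Dim the excitation light by three clicks, then open its shutter

### The job

Set up the microscope's fluorescence light: with a fingertip push the long notched attenuator slider into the illuminator, counting the clicks, and leave it in the third click without running past it. Only then push the short shutter slider beside it fully home to let the light through. Push both by their ends, never pinching them, and leave everything else on the bench and stage where it is.

Things in the scene. Friction and masses are not known exactly. Their poses are not given: they have to be found in the camera images.
- microscope: Off-white inverted fluorescence microscope, fixed, turned up to 0.3 rad. Origin on the bench top under the middle of its illuminator, a box 76 wide (x -38 to 38), y -110 to 130, 95 to 165 above the bench. Two sliders stick out of its -x side, which faces the robot; in means along the microscope's +x. All sizes here in mm, in the microscope's axes, z up.
- lamp_house (a point): Top centre of the lamp house, the finned block at the -y end of the illuminator: x -67 to 65, y -270 to -140, up to 216 above the bench.
- stand_rear (a point): Point at the foot of the microscope's stand, on the bench under its rear edge (y = 130). From here to y = 650: base (x -95 to 95, 75 high), post (y 140 to 190, x -25 to 25, 480 high) with lamp arm and condenser, black stage (y 190 to 430, x -110 to 110, top at 210), eyepieces. Keep clear of it.
- attenuator_end (a point): Centre of the end face (towards -x) of the attenuator, the longer slider, nearer the stand: upright aluminium plate, 6 thick, 34 high, notched upper edge, four round grey filters, grey grip block 14 long, 20 wide (24 over rubber pads), 38 high. Lies at y = 45, z = 130, x = -168 + travel in the microscope's axes; moves with the slider. Free space above and in front.
- attenuator (a joint): Attenuator travel in m: 0 pulled right out, grows as pushed in, stop at 0.114. Starts at 0 to 0.012, short of every click. Clicks (notches) at 0.026, 0.052, 0.078 (third), 0.104. Slides with 1 to 2 N between them; about 7 mm before a notch's centre it jumps ahead of the finger into it, and needs about 8 N to leave, free again 7 mm on. Stays where left.
- shutter_end (a point): Centre of the end face (towards -x) of the shutter, the shorter slider, nearer the lamp house: upright aluminium plate with a grey grip block 14 long, 16 wide (20 over rubber pads), 26 high. Lies at y = -45, z = 130, x = -82 (closed) to -52 (fully home) in the microscope's axes; moves with the slider. Free space above and in front.
- shutter (a joint): Shutter travel in m: 0 pulled out (closed), 0.030 fully home (open), at a hard stop where the grip block meets the illuminator's side. Starts at 0 to 0.002. Needs about 8 N to start; over the last 6 mm it is drawn home, and it stays there.
- stage_plate: Bystander: 24-well culture plate, 127 x 85 x 20, lying on the black microscope stage. Origin at the centre of its underside. Sizes in mm. Not to be moved.
- spare_plate: Bystander: 6-well culture plate, 127 x 85 x 20, on the bench beside the tube rack. Origin at the centre of its underside. Sizes in mm. Not to be moved.
- reagent_bottle: Bystander: amber bottle with white cap, 44 diameter, 110 tall, standing in front of the lamp house. Origin at the centre of its underside. Sizes in mm. Not to be moved.
- dish_stack: Bystander: two stacked round dishes, 92 diameter, 31 tall, on the bench below and in front of the two sliders. Origin at the centre of its underside. Sizes in mm. Not to be moved.
- flask: Bystander: flat culture flask lying down, about 150 x 82 x 36, on the bench in front of the microscope base. Origin at the centre of its underside. Sizes in mm. Not to be moved.
- tube_rack: Bystander: white rack 65 x 115 x 45 with five capped tubes reaching 110 above the bench. Origin at the centre of its underside. Sizes in mm. Not to be moved.

How it is judged (in metres and radians):
On the way, in this order (a step that is already met when the one before it is completed fails the run):
1. the attenuator slider rests in its third click (value of joint attenuator between 0.074 and 0.082 m), for 0.3 s.
2. the shutter slider is pushed fully home (all of step 1 and value of joint shutter above 0.027 m), for 0.2 s.
At the end, for the whole second after the job is handed in: The attenuator slider rests in its third click (travel 74 to 82 mm) and the shutter slider is fully home (travel over 27 of 30 mm) (all of step 2 and velocity of joint attenuator between -0.005 and 0.005 m/s); the robot touches nothing.
It fails at once if the attenuator slider ran past the third click (travel over 90 mm) (value of joint attenuator above 0.09 m).
It fails at once if the shutter was opened (travel over 12 mm) while the attenuator was not in its third click (value of joint shutter above 0.012 m and not (value of joint attenuator between 0.074 and 0.082 m)).
It fails at once if a slider was pinched between the fingers (both its side pads pressed at once) ((contact force between the fingers and attenuator_left_pad above 1 N and contact force between the fingers and attenuator_right_pad above 1 N) or (contact force between the fingers and shutter_left_pad above 1 N and contact force between the fingers and shutter_right_pad above 1 N)).
It fails at once if a plate, bottle, dish, flask or rack was shifted or lifted more than 15 mm (distance of any of stage_plate, spare_plate, reagent_bottle, dish_stack, flask, tube_rack from where it was at the start of the episode above 0.015 m).
It also fails if it takes over 61 s, if anything falls off the work surface, if the arm or the gripper's body presses on something with over 40 N, if the wrist force passes 120 N, or if a joint passes its speed limit or range.

### The arm

A 6-joint arm with a two-finger parallel gripper is mounted at the origin on the work surface. World frame = base frame: x ahead of the robot, y to its left, z up, the work surface at z = 0. Lengths are in m, angles in degrees, forces in N, time in s.
With the tool pointing down it reaches from about 0.325 to 0.85 m from the base axis. Payload 15.5 kg.
Tool frame: the origin (TCP) lies at the very end of the fingers, on their centre line; the grasp point (between the pads) lies arm.grip_depth behind it (arm.grip_depth is the distance from the TCP to the grasp point, in m); z points along the fingers, y is the direction in which the jaws open and shut (so a half turn about z gives the same grasp; the last joint's range is limited). The gripper opens to 91 mm and grips with 3 to 60 N. Pads are 32 mm wide; open, the fingers measure 118 mm over their backs; the gripper's body (76 mm by 178 mm) begins 60 mm behind the grasp point.
Start: joints at [-5.472, 28.281, 77.091, -0, 74.628, -5.472], TCP at [0.625, 0, 0.214] pointing down, gripper open.
Joint ranges: [-166.48, 166.48], [-47.26, 123.95], [12.59, 153.08], [-70.14, 250.14], [6.76, 159.57], [-176.63, 176.63]. Speed limits (degrees/s): [108.29, 108.29, 147.25, 172.46, 172.46, 172.46].

### API

Orientations are given as a 3x3 rotation matrix whose columns are the frame's x, y, z axes.
In Python, from rig import arm gives the robot as it stands. Calls block until the motion is done:
- arm.move_to(position, orientation): joint-space move of the TCP to a pose.
- arm.move_l(position, orientation=None, feed=0.15): straight line of the TCP; orientation=None keeps the orientation; feed is the mean speed in m/s.
- arm.move_joints(angles): joint-space move.
- arm.grip(opening): finger opening in m; the grip force is fixed at half the most; returns when the fingers have stopped.
- arm.sleep(seconds).
- arm.solve_ik(position, orientation): joint angles nearest the present ones, or None.
- arm.snapshot(name): name is "scene" or "side" or "wrist"; returns the picture (420x560x3 uint8, red, green, blue); there is no depth.
- arm.get_calibration(name): a dict with "intrinsics" (3x3 intrinsics, pixels), "cam_to_world" (4x4, takes a point from camera to world coordinates). Camera axes: x right, y down, z forward; pixel columns grow to the right and rows downward; lengths in m; the calibration is good to about 2 mm. A picture is of the moment at which its call begins: read the wrist's pose just before it. get_calibration takes no time and is no camera call; for the wrist camera it gives the pose at the moment of the call.
A pose or a line that the arm cannot do raises arm.Unreachable and nothing moves.
- arm.sign_off(): hands the job in, once; it reports no verdict.
Readings, each from a call of its own:
- arm.current_t(): time.
- arm.current_joint_positions(): joint angles.
- arm.current_dq(): joint speeds.
- arm.current_tau(): joint torques, N m.
- arm.current_ee_pos(): TCP position.
- arm.current_tool_rot(): TCP orientation.
- arm.current_force(): force on the tool from outside, world axes, zero at the start.
- arm.current_torque(): the same for the moment, N m.
- arm.current_width(): finger opening in m.
Only numpy, scipy, OpenCV 4.12 (cv2) and the standard library are available. Lean on these libraries where they do the work, as an engineer would, in place of code of your own. Each camera call takes 0.05 s, during which the arm holds its last target.

## Working session

There is one attempt and no reset: what is moved stays moved. The work goes in short steps, each a Python script; the robot and the scene stay as the last script left them, time stands still between calls to the robot, and variables do not carry over. Pictures are saved under pics/ and viewed, and the job is handed in when it is done.

```bash
ls; mkdir -p pics; python3 - <<'E'
from rig import arm
import cv2
for n in ["scene","side","wrist"]:
    im=arm.snapshot(n); cv2.imwrite(f"pics/{n}0.png",im[:,:,::-1])
    c=arm.get_calibration(n); print(n,c["intrinsics"],c["cam_to_world"])
print(arm.current_t(),arm.grip_depth,arm.current_tool_rot(),arm.current_width())
E
```

```text
pics
scene [[543.58080844   0.         280.00452967]
 [  0.         543.58080844 211.21265691]
 [  0.           0.           1.        ]] [[ 9.99878382e-01 -9.78396263e-03  1.21447440e-02  5.22244483e-01]
 [-1.55773747e-02 -5.88979539e-01  8.07997802e-01 -1.12878450e+00]
 [-7.52414599e-04 -8.08088718e-01 -5.89060317e-01  9.85504659e-01]
 [ 0.00000000e+00  0.00000000e+00  0.00000000e+00  1.00000000e+00]]
side [[413.17682406   0.         278.8040674 ]
 [  0.         413.17682406 206.14020799]
 [  0.           0.           1.        ]] [[ 0.94976544 -0.22858519  0.21376255  0.31942045]
 [-0.31283689 -0.71278238  0.62775342 -0.63278333]
 [ 0.00887105 -0.66309131 -0.74848595  0.92768748]
 [ 0.          0.          0.          1.        ]]
wrist [[294.47817007   0.         278.19000142]
 [  0.         294.47817007 211.55915892]
 [  0.           0.           1.        ]] [[ 9.99998338e-01  8.78491360e-04 -1.59763582e-03  6.23920302e-01]
 [ 4.13318695e-04 -9.62679873e-01 -2.70642369e-01  7.74669690e-02]
 [-1.77576883e-03  2.70641259e-01 -9.62678636e-01  3.84962189e-01]
 [ 0.00000000e+00  0.00000000e+00  0.00000000e+00  1.00000000e+00]]
0.15 0.0188 [[-5.00358532e-06  9.99999569e-01 -9.28878070e-04]
 [ 9.99999996e-01  5.08777585e-06  9.06344550e-05]
 [ 9.06391418e-05 -9.28877613e-04 -9.99999564e-01]] 0.09125461053534888
```

View pics/scene0.png

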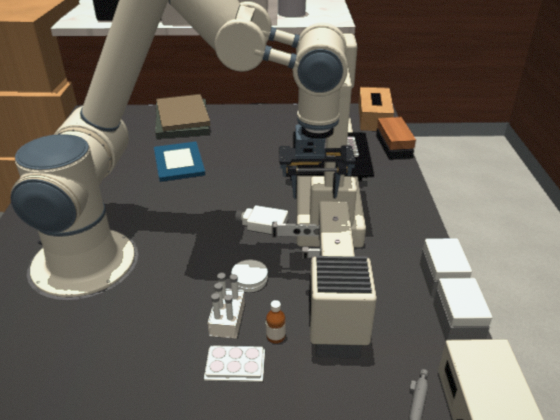

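View pics/side0.png

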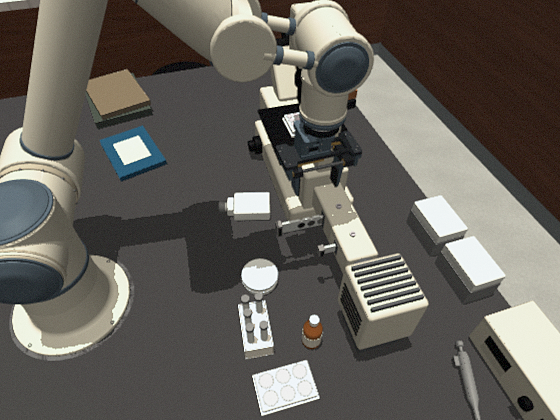

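View pics/wrist0.png

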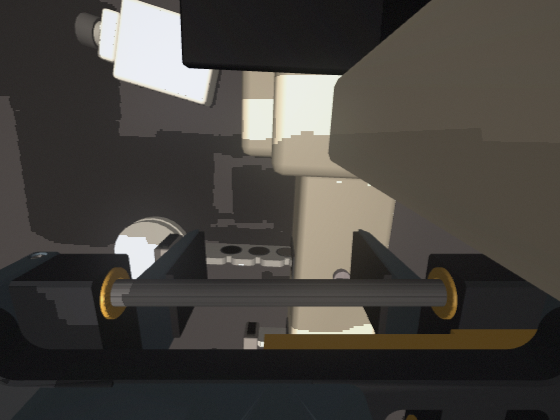

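```bash
python3 - <<'E'
import cv2
a=cv2.imread("pics/scene0.png")[170:350,230:390]; cv2.imwrite("pics/sc.png",cv2.resize(a,None,fx=4,fy=4,interpolation=cv2.INTER_CUBIC)[:600*2][:, :640][:600])
a=cv2.imread("pics/side0.png")[170:320,250:430]; cv2.imwrite("pics/sd.png",cv2.resize(a,None,fx=4,fy=4,interpolation=cv2.INTER_CUBIC))
E
```

```text
(no output)
```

View pics/sc.png

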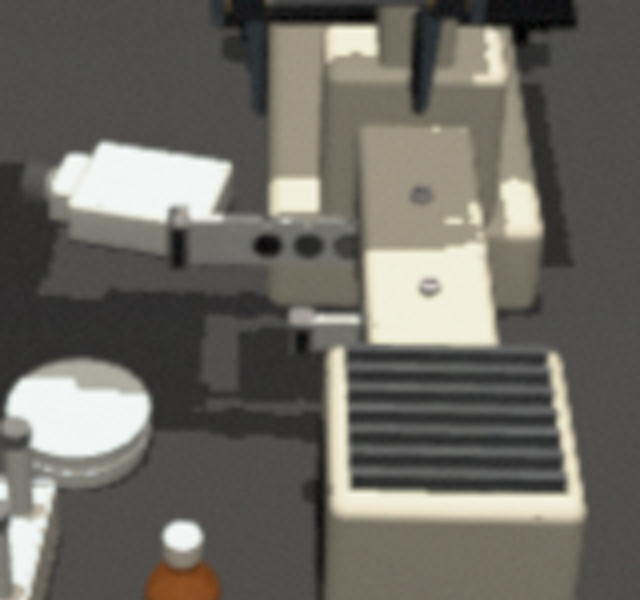

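View pics/sd.png

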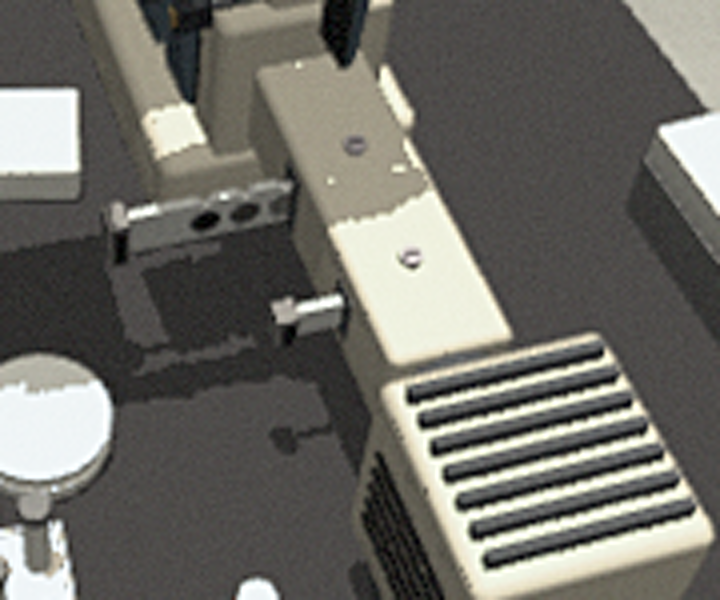

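```bash
cat > h.py <<'E'
import numpy as np
from rig import arm
def ray(cam,uv,z):
    c=arm.get_calibration(cam);K=c["intrinsics"];T=c["cam_to_world"]
    d=T[:3,:3]@np.linalg.solve(K,[uv[0],uv[1],1.]);o=T[:3,3]
    return (o+d*(z-o[2])/d[2])[:2]
E
python3 - <<'E'
from h import *
from scipy.optimize import least_squares
S=lambda u,v:(230+u/4-.4,170+v/4-.4)
D=lambda u,v:(250+u/4-.4,170+v/4-.4)
L=[("scene",S(329,346),-.067,-.140,.216),("scene",S(562,350),.065,-.140,.216),("scene",S(584,517),.065,-.270,.216),("scene",S(327,517),-.067,-.270,.216),
("side",D(381,384),-.067,-.140,.216),("side",D(604,332),.065,-.140,.216),("side",D(715,540),.065,-.270,.216)]
W=np.array([ray(c,p,z) for c,p,x,y,z in L]);M=np.array([[x,y] for c,p,x,y,z in L])
def tr(q,m): c,s=np.cos(q[2]),np.sin(q[2]);return m@np.array([[c,s],[-s,c]])+q[:2]
for idx in (slice(0,4),slice(4,7),slice(0,7)):
    r=least_squares(lambda q:(tr(q,M[idx])-W[idx]).ravel(),[.65,-.1,0]);print(r.x,np.round(r.fun*1000,1))
q=r.x;c,s=np.cos(q[2]),np.sin(q[2])
def mic(w): d=w-q[:2];return np.array([c*d[0]+s*d[1],-s*d[0]+c*d[1]])*1000
print("att end top left", mic(ray("side",D(106,212),.149)), mic(ray("side",D(124,232),.149)),mic(ray("scene",S(168,208),.149)),mic(ray("scene",S(171,227),.149)))
print("shut end top", mic(ray("side",D(272,302),.143)),mic(ray("side",D(281,318),.143)), mic(ray("scene",S(289,311),.143)),mic(ray("scene",S(292,324),.143)))
E
```

```text
[ 0.67348778 -0.10008944 -0.04802264] [-4.4  2.2  2.2  1.2  3.8 -3.8 -1.6  0.5]
[ 0.6715974  -0.09247411 -0.06554088] [-4.9  3.6  1.9  1.3  3.  -4.9]
[ 0.67096271 -0.09690365 -0.04632909] [-6.7  5.2 -0.1  4.5  1.8 -0.5 -3.7  3.5 -2.9 -2.3  4.  -2.   7.6 -8.4]
att end top left [-155.15254905   61.29910774] [-148.80264832   43.48655856] [-156.68740679   63.81122267] [-153.94607052   44.11138534]
shut end top [-77.93029094 -25.05933127] [-76.64505294 -37.29535401] [-79.74150136 -28.73895936] [-77.96824791 -40.79154504]
```

```bash
python3 - <<'E'
from h import *
import cv2
R=arm.current_tool_rot(); 
p=arm.current_ee_pos(); arm.move_l([p[0],p[1],.3],feed=.2)
arm.move_l([.43,-.12,.3],feed=.25)
arm.grip(0.0)
print(arm.current_width(),arm.current_t(),arm.current_force(),arm.current_ee_pos())
c=arm.get_calibration("wrist");np.save("wc.npy",c["cam_to_world"]);print(c["cam_to_world"])
for n in ["scene","side","wrist"]:
    im=arm.snapshot(n); cv2.imwrite(f"pics/{n}1.png",im[:,:,::-1])
E
```

```text
0.00038623309925583764 3.1667 [-0.27349089  0.21146497  0.20657362] [ 0.42998004 -0.11999031  0.29999078]
[[ 9.99999539e-01  6.29585924e-04 -7.24747627e-04  4.29044520e-01]
 [ 4.09868925e-04 -9.62656942e-01 -2.70723927e-01 -4.25483315e-02]
 [-8.68127308e-04  2.70723506e-01 -9.62656756e-01  4.71477131e-01]
 [ 0.00000000e+00  0.00000000e+00  0.00000000e+00  1.00000000e+00]]
```

View pics/wrist1.png

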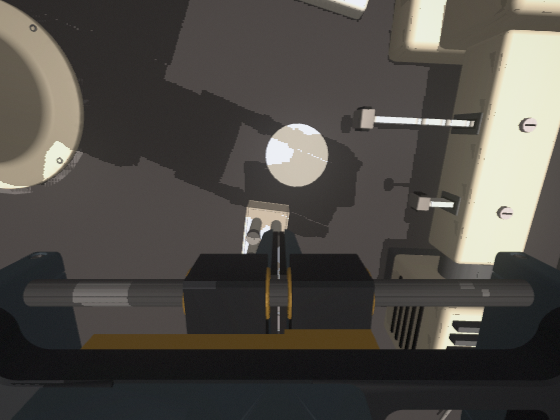

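View pics/side1.png

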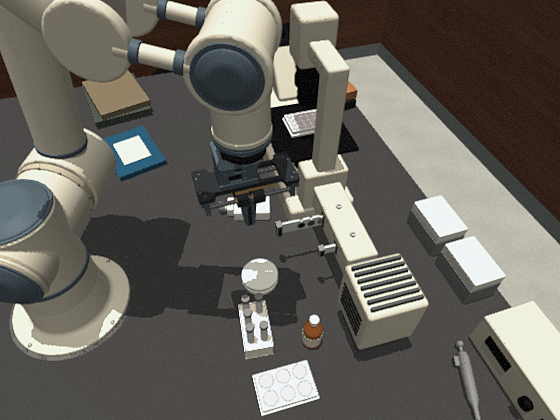

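```bash
python3 - <<'E'
import cv2
a=cv2.imread("pics/wrist1.png")[90:240,345:545]; cv2.imwrite("pics/w1z.png",cv2.resize(a,None,fx=4,fy=4,interpolation=cv2.INTER_CUBIC))
E
```

```text
(no output)
```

View pics/w1z.png

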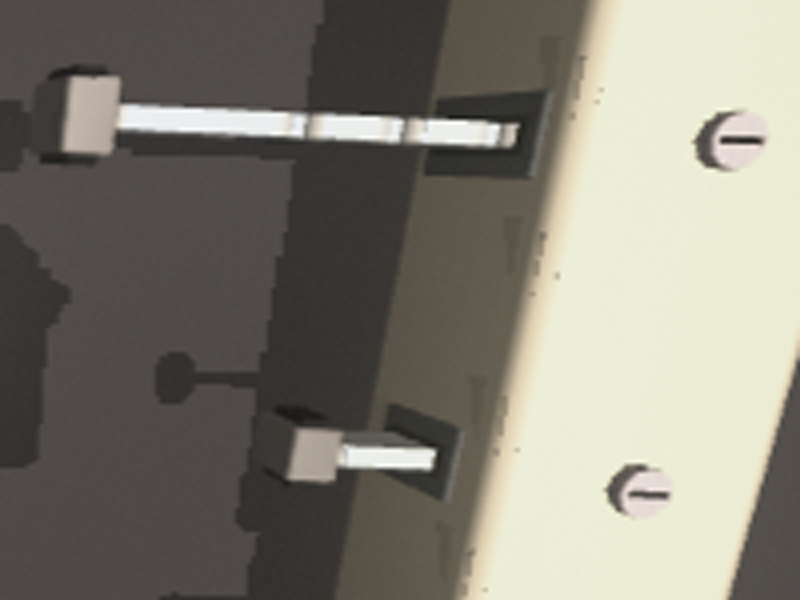

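```bash
python3 - <<'E'
from h import *
_T=np.load("wc.npy");
def Z(u,v): return (345+u/4-.4,90+v/4-.4)
def ry(u,v,z): return ray("wrist",Z(u,v),z)
for n,z,P in (("att",.149,[(70,76),(121,74),(113,158),(62,153)]),("shut",.143,[(299,425),(341,427),(335,482),(288,479)])):
    W=np.array([ry(u,v,z) for u,v in P]); print(n,W.round(4).tolist(),"end mid",(W[0]+W[3])/2,"back mid",(W[1]+W[2])/2, "len/width",np.linalg.norm(W[1]-W[0]),np.linalg.norm(W[3]-W[0]))
    a=(W[1]+W[2]-W[0]-W[3]); print("yaw",np.arctan2(a[1],a[0]), np.arctan2(*( (W[0]+W[1]-W[2]-W[3])*[-1,1])))
a=ry(118,118,.147);b=ry(412,131,.147);print("plate yaw",np.arctan2(*(b-a)[::-1]),a,b)
a=ry(610,0,.165);b=ry(480,600,.165);print("illum edge yaw",np.arctan2(-(a-b)[0],(a-b)[1]),a,b)
a=ry(738,140,.168);b=ry(645,493,.168);print("screws yaw",np.arctan2(-(a-b)[0],(a-b)[1]),a,b)
E
```

```text
att [[0.5156, -0.0224], [0.5288, -0.0219], [0.5286, -0.0429], [0.515, -0.0416]] end mid [ 0.51533401 -0.03201806] back mid [ 0.52867873 -0.03240198] len/width 0.013164388543109062 0.019183677184734488
yaw -0.02876188192470262 -0.02141517309629676
shut [[0.5899, -0.1162], [0.6019, -0.1168], [0.6025, -0.1331], [0.5888, -0.1322]] end mid [ 0.58931987 -0.12418093] back mid [ 0.60219819 -0.12491449] len/width 0.01207162991264697 0.016007383575517443
yaw -0.05689951261325411 -0.017271072763252352
plate yaw -0.04164918378229878 [ 0.52960487 -0.03274356] [ 0.607361   -0.03598391]
illum edge yaw -0.031174921010993766 [ 0.64061467 -0.00599223] [ 0.63578264 -0.16093921]
screws yaw -0.043537276216850926 [ 0.67661544 -0.03850411] [ 0.67266565 -0.12916859]
```

```bash
cat >> h.py <<'E'
yaw=-.042; c,s=np.cos(yaw),np.sin(yaw)
X=np.array([c,s,0]);Y=np.array([-s,c,0])
A=np.array([.5153,-.0320,0]);S=np.array([.5893,-.1242,0])
R=np.array([Y,X,[0,0,-1]]).T
def fx(): return float(np.dot(arm.current_force(),X))
E
python3 - <<'E'
from h import *
Zt=np.array([0,0,.122])
P=A-.06*X
arm.move_to(P+[0,0,.25],R); arm.move_l(P+Zt,feed=.2)
arm.move_l(A-.025*X+Zt,feed=.06); arm.sleep(.2)
f0=np.mean([fx() for _ in range(5)]);print("t",arm.current_t(),"f0",f0,arm.current_force(),arm.current_ee_pos())
d=-.025;t0=arm.current_t()
while d<.0:
    d+=.001; arm.move_l(A+d*X+Zt,feed=.02)
    f=fx()-f0; print(round(d*1000,1),round(f,2),end=" | ")
    if f<-.7: break
print(arm.current_t(),arm.current_t()-t0,arm.current_ee_pos())
import cv2
cv2.imwrite("pics/wrist2.png",arm.snapshot("wrist")[:,:,::-1]);cv2.imwrite("pics/side2.png",arm.snapshot("side")[:,:,::-1])
open("f0","w").write(f"{f0} {d}")
E
```

```text
t 5.55 f0 -0.4485643794256278 [-0.45410401 -0.12239717 -0.20389724] [ 0.49001006 -0.03092544  0.12199718]
-24.0 -0.1 | -23.0 1.25 | -22.0 1.1 | -21.0 0.85 | -20.0 0.1 | -19.0 0.94 | -18.0 0.14 | -17.0 1.04 | -16.0 1.36 | -15.0 0.29 | -14.0 0.52 | -13.0 0.07 | -12.0 -0.08 | -11.0 1.12 | -10.0 0.25 | -9.0 -0.35 | -8.0 0.48 | -7.0 0.89 | -6.0 0.1 | -5.0 1.22 | -4.0 -0.17 | -3.0 0.03 | -2.0 -0.56 | -1.0 0.07 | 0.0 0.99 | 11.8 6.250000000000001 [ 0.51553945 -0.03203447  0.12204389]
```

```bash
python3 - <<'E'
import cv2
a=cv2.imread("pics/side2.png")[170:290,230:390]; cv2.imwrite("pics/s2z.png",cv2.resize(a,None,fx=4,fy=4,interpolation=cv2.INTER_CUBIC))
E
```

```text
(no output)
```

View pics/s2z.png

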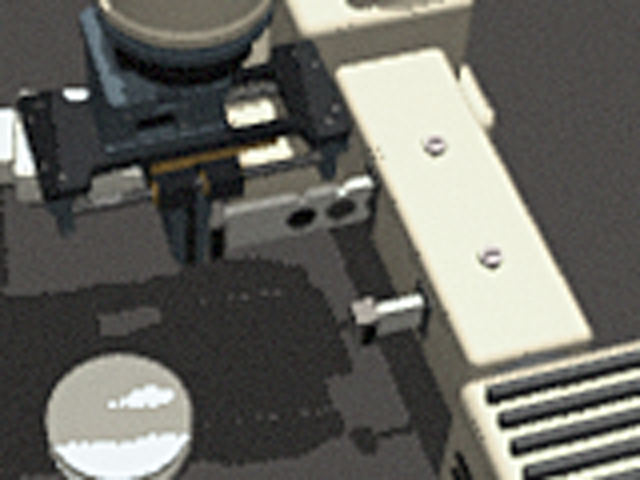

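View pics/wrist2.png

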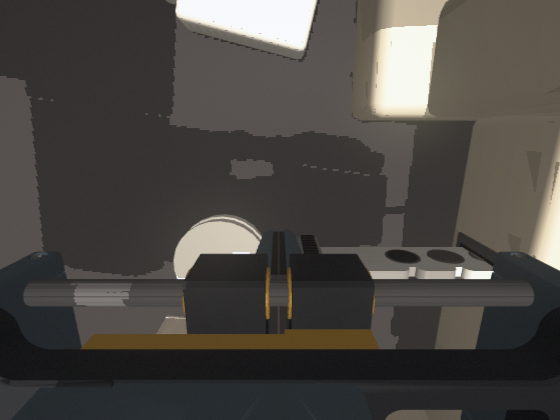

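```bash
cat >> h.py <<'E'
def push(base,d0,d1,z,f0,step=.001,lim=-99,feed=.02):
    Zt=np.array([0,0,z]);d=d0;out=[]
    while d<d1-1e-9:
        d+=step; arm.move_l(base+d*X+Zt,feed=feed)
        fs=[fx()-f0]
        for _ in range(2): arm.sleep(.01);fs.append(fx()-f0)
        f=np.mean(fs);out.append(f"{d*1000:.0f}:{f:.1f}")
        if f<lim: break
    print(" ".join(out),"t",arm.current_t());return d
E
python3 - <<'E'
from h import *
push(A,0,.020,.122,-.45)
E
```

```text
1:0.5 2:0.5 3:1.0 4:0.5 5:-0.1 6:0.4 7:0.7 8:-1.8 9:-5.6 10:-5.8 11:-4.3 12:-2.4 13:-1.1 14:-0.2 15:0.5 16:0.1 17:0.4 18:-0.6 19:0.2 20:0.1 t 17.2333
```

```bash
python3 - <<'E'
from h import *
push(A,.020,.030,.122,-.45,step=.002)
push(A,.030,.044,.122,-.45)
E
```

```text
22:0.6 24:0.2 26:0.4 28:0.2 30:0.3 t 18.5667
31:0.5 32:0.4 33:0.5 34:-1.7 35:-5.1 36:-5.7 37:-4.4 38:-2.7 39:-1.5 40:-1.0 41:0.3 42:1.0 43:0.7 44:0.5 t 22.3
```

```bash
python3 - <<'E'
from h import *
import cv2
push(A,.044,.056,.122,-.45,step=.002)
d=push(A,.056,.0605,.122,-.45,step=.0005,lim=-1.3,feed=.01)
Zt=np.array([0,0,.122])
arm.move_l(A+(d-.03)*X+Zt,feed=.1)
arm.move_l(A+(d-.03)*X+[0,0,.3],feed=.2)
arm.move_l([.43,-.12,.3],feed=.25)
im=arm.snapshot("wrist");cv2.imwrite("pics/wrist3.png",im[:,:,::-1]);print(arm.current_t(),arm.get_calibration("wrist")["cam_to_world"][:3,3])
a=im[90:240,345:545,::-1]; cv2.imwrite("pics/w3z.png",cv2.resize(a,None,fx=4,fy=4,interpolation=cv2.INTER_CUBIC))
E
```

```text
46:0.3 48:0.6 50:0.8 52:-0.2 54:0.5 56:0.5 t 23.9
56:0.7 57:0.2 58:0.3 58:0.1 58:0.5 59:0.1 60:0.7 60:-1.7 t 26.0333
28.3 [ 0.43288333 -0.04232559  0.47125956]
```

View pics/w3z.png

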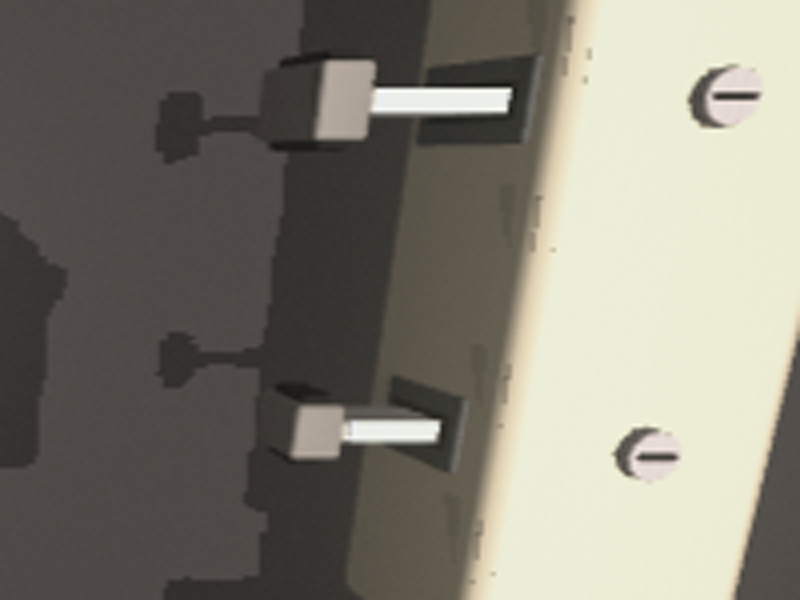

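```bash
python3 - <<'E'
from h import *
Z=lambda u,v:(345+u/4-.4,90+v/4-.4)
a=ray("wrist",Z(320,100),.149);b=ray("wrist",Z(299,432),.143)
a2=ray("wrist",Z(372,100),.149)
print(a,b,"rel x",np.dot(a-b,X[:2])*1000,"att moved",np.dot(a-A[:2],X[:2])*1000, a2)
E
```

```text
[ 0.58530207 -0.03438816] [ 0.59051752 -0.12454547] rel x -8.99633827667567 att moved 70.04061280942427 [ 0.59880374 -0.0349491 ]
```

```bash
python3 - <<'E'
from h import *
import cv2
P=S-.06*X; z=.126
arm.move_to(P+[0,0,.25],R); arm.move_l(P+[0,0,z],feed=.2)
arm.move_l(S-.016*X+[0,0,z],feed=.06); arm.sleep(.2)
f0=np.mean([fx() for _ in range(5)]);print(f0,arm.current_t())
d=push(S,-.016,.022,z,f0,lim=-18)
print(arm.current_force())
arm.move_l(S+(d-.04)*X+[0,0,z],feed=.1)
arm.move_l(S+(d-.04)*X+[0,0,.3],feed=.2)
arm.move_l([.43,-.12,.3],feed=.25)
im=arm.snapshot("wrist");print(arm.current_t(),arm.current_force())
a=im[90:240,345:545,::-1]; cv2.imwrite("pics/w4z.png",cv2.resize(a,None,fx=4,fy=4,interpolation=cv2.INTER_CUBIC))
cv2.imwrite("pics/scene4.png",arm.snapshot("scene")[:,:,::-1])
E
```

```text
-0.4035890339868747 30.6667
-15:0.4 -14:0.2 -13:0.2 -12:0.3 -11:0.3 -10:-0.3 -9:-3.7 -8:-5.4 -7:-4.2 -6:-2.5 -5:-1.6 -4:-0.3 -3:0.0 -2:0.7 -1:-0.2 0:0.1 1:0.4 2:0.4 3:-0.3 4:0.3 5:-0.1 6:0.6 7:0.6 8:0.4 9:0.4 10:0.4 11:0.1 12:-0.3 13:-0.4 14:0.3 15:0.1 16:0.3 17:0.4 18:0.4 19:0.6 20:0.3 21:-3.9 22:-9.0 t 40.8
[-9.61442636 -0.68901847  3.97092535]
43.1333 [ 0.19255102 -0.14561618  0.22639265]
```

View pics/w4z.png

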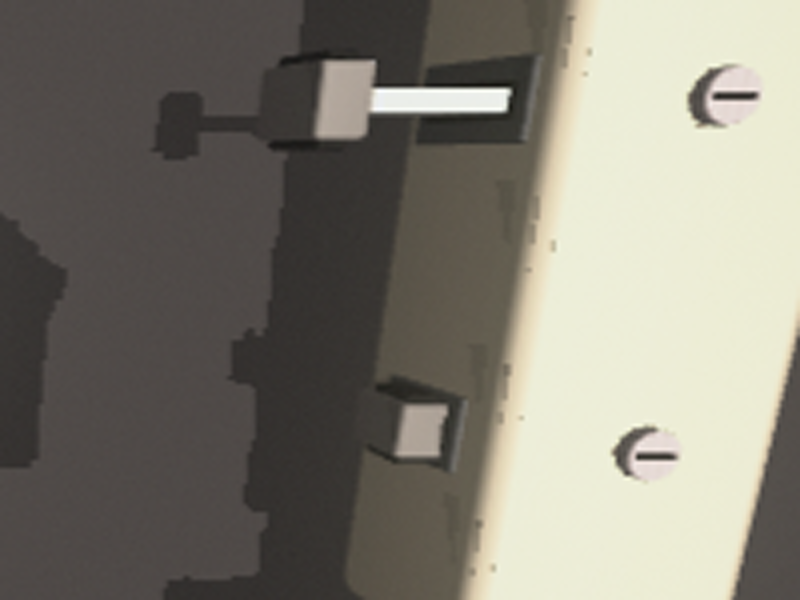

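View pics/scene4.png

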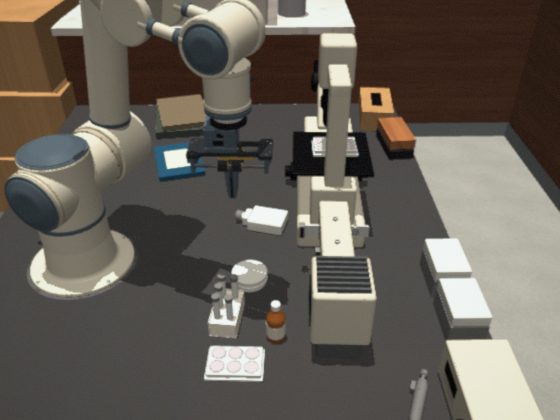

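The wrist picture shows the shutter block against the illuminator: its end edge went from zoomed column 299 to 400. The attenuator's end edge is still at column 320. In the scene picture the plates, bottle, dishes, flask and rack look undisturbed and the arm is clear of everything.

```bash
python3 - <<'E'
from h import *
Z=lambda u,v:(345+u/4-.4,90+v/4-.4)
a=ray("wrist",Z(320,100),.149);b=ray("wrist",Z(400,432),.143)
print("rel",np.dot(a-b,X[:2])*1000,"shutter moved",np.dot(b-S[:2],X[:2])*1000)
print(arm.current_t()); arm.sign_off()
E
```

```text
rel -37.82313316169249 shutter moved 30.359580955717064
43.1833
the job is handed in; nothing more can be done
```

I left the attenuator in its third click, then pushed the shutter fully home, and handed the job in at about 43 s of the 61 s allowed. I pushed both sliders by their end faces with the closed fingertips; neither was pinched.

- **Attenuator:** The force readings showed the first and second clicks 26 mm apart. The finger touched the slider again another 26 mm on, at the third click, and I stopped there with about 1.7 N on it. The wrist picture puts the travel at about 78 mm, and the slider did not shift while I pushed the shutter.
- **Shutter:** The force rose about where the hard stop was expected, reaching 9 N. The picture shows it moved about 30 mm, with its block against the illuminator. Measured between the two slider ends, the gap is 37.8 mm, which matches the 38 mm expected.
- **Everything else:** In the last scene picture the plates, bottle, dishes, flask and rack look undisturbed. I checked that by eye and did not measure them. The arm stood clear of everything, with a wrist force of about 0.3 N.

**Disagreements:**
- My first pose estimate, from the lamp house corners, was off by up to about 8 to 10 mm sideways. I replaced it with measurements from a wrist picture of the sliders.
- I could not feel the first contact with the attenuator, because its 1 to 2 N of sliding friction was lost in about 1 N of sensor noise. I confirmed that contact from pictures and took the travel from the clicks.

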